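# Swap the beam-splitter cube hemmed in between two mounts

## Robot

A 6-joint arm with a two-finger parallel gripper is mounted at the origin on the work surface. World frame = base frame: x ahead of the robot, y to its left, z up, the work surface at z = 0. Lengths are in mm, angles in rad, forces in N, time in s.
With the tool pointing down it reaches from about 275 to 750 mm from the base axis. Payload 10.2 kg.
Tool frame: the origin (TCP) lies at the very end of the fingers, on their centre line; the grasp point (between the pads) lies 19 mm behind it (ctrl.hold_point_z is the distance from the TCP to the grasp point, in mm); z points along the fingers, y is the direction in which the jaws open and shut (so a half turn about z gives the same grasp; the last joint's range is limited). The gripper opens to 85 mm and grips with 20 to 120 N. Pads are 22 mm wide; open, the fingers measure 114 mm over their backs; the gripper's body (76 mm by 85 mm) begins 54 mm behind the grasp point. The pads swing forward as they close: fully open they stand 13 mm farther back than shut.
Start: joints at [1.025, 0.313, 1.498, -0, 1.331, -0.223], TCP at [166.555, 497.886, 231.294] pointing down, gripper open.
Joint ranges: [-2.94, 2.94], [-0.97, 2.17], [0.19, 2.56], [-1.23, 4.37], [0.02, 3.11], [-2.88, 2.88]. Speed limits (rad/s): [2.39, 2.39, 3.01, 3.14, 3.14, 3.14].

## Interface

Orientations are given as a unit quaternion [w, x, y, z].
In Python, from rig import readout, cams, workorder, spotter, ctrl gives the robot as it stands.
- The arm moves only by the tool step_arm, never from a script. Its argument "plan" is text: rows parted by semicolons, each of 5 numbers parted by spaces: the shift along the tool's x, y, z in cm, then the turn about the tool's z in degrees, then the opening in per cent of the stroke, from 0 (shut) to 100 (fully open). In form: x y z twist gripper; .... A call has 1 to 10 rows; each row is the pose to reach, as a shift and turn from the pose commanded when the call began, along the tool's axes at that moment; what a row does not reach only later rows make up. A row lasts 1/10 s, in which the tool goes at most 50 mm and 8.59 degrees, less where a joint would pass 70% of its speed; a pose out of reach is approached as far as the arm can. A call with a gripper value outside its range is refused whole. The fingers move at their own pace and stop on an object; "grip_force" is the grip in N (left out, the last holds). Time passes only in rows, so rows that repeat a pose let the fingers close. It gives the time, the measured TCP pose, the force and the opening at its end, in the units of the state.
- readout.sense(): the state, without advancing time (a new reading comes with each control period).
- cams.capture(name): name is "scene" or "top" or "wrist"; returns (picture, depth): 420x560x3 uint8, red, green, blue; 420x560 float32, mm along the optical axis (not along the pixel's ray), 0 where there is no reading.
- cams.camera_info(name): a dict with "vfov" (degrees; the focal length in pixels is half the picture's height over the tangent of half this angle, whatever the lens; pixels are square), "cx", "cy" (the principal point, pixels), "rvec" (rotation vector, rad) and "tvec" (3), from world to camera coordinates, as OpenCV has them. Camera axes: x right, y down, z forward; pixel columns grow to the right and rows downward; lengths in mm; the calibration is good to about 2 mm. A picture is of the moment at which its call begins: read the wrist's pose just before it. camera_info takes no time and is no camera call; for the wrist camera it gives the pose at the moment of the call.
- workorder.finish_job(): hands the job in, once; it reports no verdict.
Trained networks look in the newest picture that a camera, given by its name, has taken for a name from the list of things; names that differ only in an ending like _2 or _b are one class to them, and where a whole thing is asked for, a point or a joint stands for the part that bears it (a point fixed in the world has none). Each returns a list of dicts, best first, with "conf" (0 to 1); they miss things now and then, are a little off and sometimes report something else, mostly with a low value. They report only what shows in the picture. A call takes as long as a camera call.
- spotter.regions_of(camera, target): "pixels" (420x560 bool, what is visible of it) and "extent" ([centre column, centre row, width, height] in pixels, round what is visible of it).
The state is a dict: "time_s": time; "joints": joint angles; "dq": joint speeds; "tau": joint torques, N m; "eef_pos": TCP position; "ee_rot": TCP orientation; "force": force on the tool from outside, world axes, zero at the start; "wrist_torque": the same for the moment, N m; "grip_width": opening from 0.0 (shut) to 1.0 (fully open).
Only numpy, scipy, OpenCV 4.12 (cv2) and the standard library are available. Lean on these libraries where they do the work, as an engineer would, in place of code of your own. Each camera call takes 0.05 s, during which the arm holds its last target. There are 200 camera calls.

## Task

The red-capped beam-splitter cube on the breadboard, hemmed in by the lens mount (orange foot), the wave-plate mount (blue foot) and the laser behind it, has to be swapped for the green-capped one. First stand both mounts aside on the blue parking mat, then stand the red-capped cube in the yellow tray, and then set the green-capped cube in the middle of the bare-metal base plate, square with it and with its white line running the way the red one's did. Last, put both mounts back, each centred and square on the base plate of its own colour with its tube in line with the cube; everything is to stand upright, nothing may be toppled on the way, and the little iris on the breadboard must not be shifted.

Things in the scene. Friction and masses are not known exactly. Their poses are not given: they have to be found in the camera images.
- lens_mid (a point): Lens mount: orange foot, black tube 34 mm thick with orange rings, begins on the orange plate. 84 mm tall: foot 46 (x) x 36 (y) x 10 mm, post, black square frame 46 mm wide along x (grip this), 16 mm thick, 27 to 73 mm above the underside; through it along y a tube 44 mm long, ending 15-19 mm from the red-capped cube. 150-340 g. Point: middle of the frame, 50 mm above the underside, z up.
- wave_mid (a point): Wave-plate mount: blue foot, blue dial 43 mm across with white ticks, begins on the blue plate. 84 mm tall: foot 46 (x) x 36 (y) x 10 mm, post, black square frame 46 mm wide along x (grip this), 18 mm thick, 27 to 73 mm above the underside; through it along y a tube 44 mm long, ending 15-19 mm from the red-capped cube. 150-340 g. Point: middle of the frame, 50 mm above the underside, z up.
- old_cube_mid (a point): Beam-splitter cube, red cap, white line across the cap from corner to corner (between +x and +y). 40 mm square black holder (grip it across opposite sides) 30 to 74 mm above the underside, thin pedestal, 44 mm square foot; 140-280 g. Point: its middle, 50 mm above the underside; x, y square to the sides, z up. Begins on the bare-metal plate, the laser 12 mm behind it.
- new_cube_mid (a point): Beam-splitter cube, green cap, white line across the cap from corner to corner (between +x and +y). 40 mm square black holder (grip it across opposite sides) 30 to 74 mm above the underside, thin pedestal, 44 mm square foot; 140-280 g. Point: its middle, 50 mm above the underside; x, y square to the sides, z up. Begins in an open grey case (walls 16 mm), turned under 35 degrees to the plate.
- lens_plate: Magnetic base plate fixed flat on the black breadboard; orange, 58 mm (along x) x 44 mm (along y), the place of the lens mount. 10 mm thick; its origin is the middle of its underside, z up, so its top face is 10 mm above the origin.
- wave_plate: Magnetic base plate fixed flat on the black breadboard; blue, 58 mm (along x) x 44 mm (along y), the place of the wave-plate mount. 10 mm thick; its origin is the middle of its underside, z up, so its top face is 10 mm above the origin.
- cube_plate: Magnetic base plate fixed flat on the black breadboard; bare metal, 52 mm square, between the orange and the blue plate, the place of the cube; the axes of a cube in its right place run parallel to the plate's. 10 mm thick; its origin is the middle of its underside, z up, so its top face is 10 mm above the origin.
- park_mat: Blue parking mat, 240 x 130 x 3 mm, fixed flat on the bench to the left or the right of the breadboard; room for both mounts side by side along its length. Its origin is the middle of its underside on the bench; x runs along its long side, y along its short side, z up.
- tray: Yellow open tray for used optics, 108 mm square outside, walls 18 mm high and 3 mm thick, floor 3 mm thick, fixed on the black bench mat beside the grey case. Its origin is the middle of its underside, z up.
- iris: Small iris diaphragm, already aligned: round steel base 42 mm across, thin post, black disc 44 mm across, 82 mm tall. It stands loose on the breadboard, about 85 mm from the middle of the bare-metal plate on the robot's side (towards the plate's -x). To be left alone. Its origin is the middle of its underside.

How it is judged:
By the outcome, as a careful person would: the job done as asked, in the order asked, and still so for the second after the job is handed in, with the robot touching nothing.
It also fails if it takes over 134 s, if anything falls off the work surface, if the arm or the gripper's body presses on something with over 40 N, if the wrist force passes 120 N, or if a joint passes its speed limit or range.

## Working session

There is one attempt and no reset: what is moved stays moved. The work goes in short steps, Python scripts to look and compute and a tool call to move; the robot and the scene stay as the last step left them, time stands still between calls to the robot, and variables do not carry over. Pictures are saved under pics/ and viewed, about 12 in all and at most 16, crops included, and the job is handed in when it is done.

Besides the shell and the picture viewer there is one more tool, called after ">>>" by a JSON object that holds its "api" and its "payload". step_arm: Moves the arm, as the interface text tells. Its arguments: {"type":"object","properties":{"plan":{"type":"string"},"grip_force":{"type":"number"}},"required":["plan"]}

```bash
mkdir -p pics; ls
cat > h.py <<'E'
import numpy as np, cv2
from rig import readout, cams, workorder, spotter, ctrl
from scipy.spatial.transform import Rotation as R
def cam(n):
    i=cams.camera_info(n); f=210/np.tan(np.radians(i['vfov'])/2)
    return f,i['cx'],i['cy'],R.from_rotvec(np.ravel(i['rvec'])).as_matrix(),np.ravel(i['tvec'])
def cloud(n,depth,c=None):
    f,cx,cy,Rm,t=c or cam(n)
    v,u=np.mgrid[:420,:560]
    P=np.stack([(u-cx)/f*depth,(v-cy)/f*depth,depth],-1)
    return (P-t)@Rm
def snap(n,fn=None):
    c=cam(n); im,d=cams.capture(n)
    if fn: cv2.imwrite('pics/'+fn,im[...,::-1])
    return im,d,cloud(n,d,c)
def rot2(n): 
    return 0
E
python3 - <<'E'
from h import *
s=readout.sense();print(s)
a,d,P=snap('top','t0.png'); b,d2,P2=snap('scene','s0.png')
np.savez('t0.npz',a=a,P=P,b=b,P2=P2)
print(cam('top'),cam('scene'),ctrl.hold_point_z)
E
```

```text
pics
{'time_s': 0.0, 'joints': array([ 1.02462308e+00,  3.13430930e-01,  1.49847358e+00, -4.51748019e-05,
        1.33101635e+00, -2.23391793e-01]), 'dq': array([ 1.76505513e-03, -2.52740771e-04, -3.23069316e-04, -9.60428006e-04,
       -6.12479384e-04, -5.51662603e-05]), 'tau': array([ 1.27615436e-03, -4.12265396e+01, -2.59748465e+01, -4.21628488e-05,
        4.07482818e-03,  1.17588030e-05]), 'eef_pos': array([166.40326571, 497.63766915, 230.73110395]), 'ee_rot': array([-2.28943660e-04,  1.60685672e-01,  9.87005407e-01, -6.23781038e-04]), 'force': array([ 0.36948106, -0.34485611, -0.70038522]), 'wrist_torque': array([0.01690791, 0.00722697, 0.00775224]), 'grip_width': 0.9996702555243401}
(np.float64(395.07627362854475), 284.82910457163916, 196.90681012302935, array([[ 0.00580176, -0.99991896, -0.01133236],
       [-0.98993724, -0.00414079, -0.14144648],
       [ 0.14138809,  0.01203896, -0.98988104]]), array([ 14.03652785, 528.45821958, 854.825415  ])) (np.float64(462.7327619733074), 286.2628134540116, 207.89656688969362, array([[-0.11184212,  0.993695  ,  0.00784712],
       [ 0.70163477,  0.08455731, -0.70750174],
       [-0.70370448, -0.07362268, -0.70666804]]), array([  42.34017563, -291.03049377, 1286.35826387])) 18.700000000000003
```

View pics/t0.png

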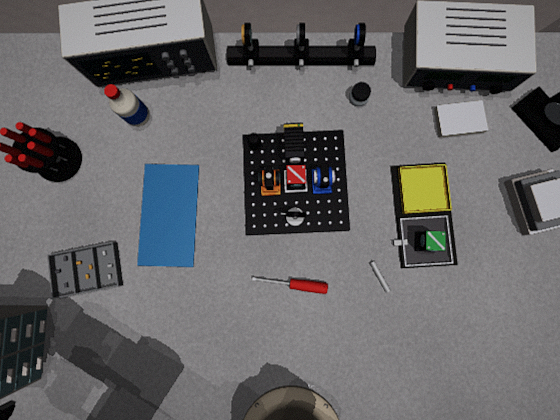

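View pics/s0.png

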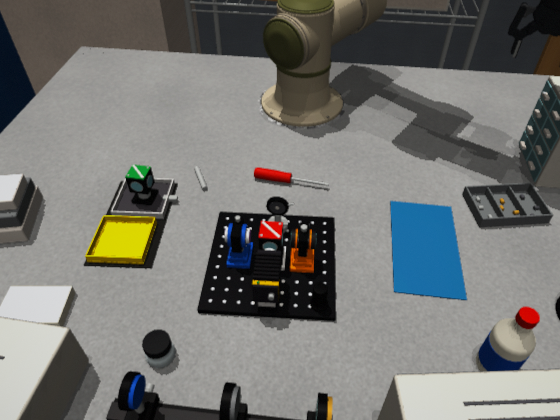

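Run:
```python
from h import *
z=np.load('t0.npz')
for n in ['lens_mid','wave_mid','old_cube_mid','new_cube_mid','lens_plate','wave_plate','cube_plate','park_mat','tray','iris']:
  for c,P in (('top',z['P']),('scene',z['P2'])):
    for r in spotter.regions_of(c,n)[:2]:
        p=P[r['pixels']]; p=p[np.isfinite(p).all(1)]
        rect=cv2.minAreaRect(p[:,:2].astype(np.float32))
        print(n,c,round(r['conf'],2),np.round(r['extent']),len(p),'med',np.round(np.median(p,0)),'rect',np.round(rect[0]),np.round(rect[1]),round(rect[2],1),'ztop',np.round(np.percentile(p[:,2],[2,98])))
```

```text
lens_mid top 0.9 [271. 180.  23.  30.] 434 med [558.  50.  89.] rect [565.  52.] [44. 45.] 0.0 ztop [ 30. 107.]
lens_mid scene 0.84 [304. 243.  27.  46.] 920 med [574.  52.  78.] rect [787.  66.] [655.  51.] 3.8 ztop [ 14. 106.]
lens_mid scene 0.62 [284. 258.   3.  23.] 31 med [574.  17.  23.] rect [568.  17.] [45.  4.] 0.7 ztop [18. 24.]
wave_mid top 0.62 [323. 177.  23.  26.] 447 med [564. -65.  92.] rect [494. -45.] [ 47. 205.] 73.9 ztop [ 31. 107.]
wave_mid scene 0.78 [239. 239.  26.  44.] 933 med [578. -65.  80.] rect [794. -18.] [667.  46.] 12.6 ztop [ 25. 106.]
old_cube_mid top 0.79 [296. 179.  19.  26.] 473 med [563.  -5.  96.] rect [496.  -5.] [ 41. 188.] 88.9 ztop [ 28. 100.]
old_cube_mid scene 0.77 [271. 243.  23.  42.] 676 med [579.  -5.  96.] rect [831.  23.] [574.  43.] 6.5 ztop [31. 99.]
new_cube_mid top 0.74 [431. 240.  30.  22.] 609 med [ 432. -288.   83.] rect [ 429. -157.] [ 46. 326.] 1.3 ztop [12. 88.]
new_cube_mid scene 0.81 [142. 185.  35.  40.] 971 med [ 440. -295.   61.] rect [ 719. -155.] [915.  57.] 26.9 ztop [11. 86.]
lens_plate scene 0.62 [303. 265.  23.  
[... 747 characters left out ...]
785.] 78.5 ztop [1. 6.]
tray top 0.71 [322. 179.  19.  24.] 439 med [563. -65.  92.] rect [496. -35.] [ 49. 206.] 66.7 ztop [ 30. 107.]
tray top 0.64 [426. 188.  52.  52.] 2305 med [ 555. -307.    8.] rect [ 518. -174.] [126. 408.] 15.6 ztop [ 4. 24.]
tray scene 0.89 [122. 239.  69.  50.] 2781 med [ 549. -309.    8.] rect [ 811. -168.] [766. 147.] 28.1 ztop [ 5. 23.]
iris top 0.61 [296. 214.  21.  17.] 274 med [483.  -4.  29.] rect [456.  -8.] [102.  42.] 8.1 ztop [21. 95.]
iris scene 0.89 [278. 216.  19.  33.] 538 med [486.  -2.  69.] rect [748.  28.] [739.  45.] 6.9 ztop [12. 97.]
iris scene 0.16 [302. 264.  25.  18.] 219 med [587.  50.  22.] rect [836.  69.] [556.  45.] 4.3 ztop [11. 26.]
```

The top view shows the orange, red and blue parts at about (270,180), (296,178) and (322,178). The iris is at (295,215), the mat at (168,215), the tray at (425,188) and the green cube at (432,240). The networks agree, except for a false "tray" hit on the wave mount. Next I bring the wrist camera over the board.

>>> {"api": "step_arm", "payload": {"plan": "-50.3 -35.7 -7 71.5 100;-50.3 -35.7 -7 71.5 100;-50.3 -35.7 -7 71.5 100;-50.3 -35.7 -7 71.5 100;-50.3 -35.7 -7 71.5 100;-50.3 -35.7 -7 71.5 100;-50.3 -35.7 -7 71.5 100;-50.3 -35.7 -7 71.5 100;-50.3 -35.7 -7 71.5 100;-50.3 -35.7 -7 71.5 100"}}

```text
time_s: 2.1
eef_pos: [460.4, 94.7, 288.1]
ee_rot: [0.0, 0.708, 0.706, 0.0]
force: [1.3, -0.3, -0.0]
grip_width: 1.0
```

```bash
cat >> h.py <<'E'
def go(x,y,z,yaw,ref=None):
    """shift (cm) and twist (deg) from the present pose to TCP x,y,z, jaw axis (tool y) at yaw deg, with half-turn choice by q6"""
    s=readout.sense(); q=s['ee_rot']; M=R.from_quat([q[1],q[2],q[3],q[0]]).as_matrix()
    d=M.T@(np.array([x,y,z])-s['eef_pos']); cur=np.degrees(np.arctan2(M[1,1],M[0,1]))
    tw=(cur-yaw+90)%180-90
    print('t%.2f'%s['time_s'],'at',np.round(s['eef_pos'],1),'yaw %.2f'%cur,'q6 %.2f'%s['joints'][5],'w %.3f'%s['grip_width'],'F',np.round(s['force'],1))
    print('  -> shift cm %.2f %.2f %.2f twist %.2f'%(*(d/10),tw),' tilt',np.round(M[:2,2],4))
E
python3 -c "
from h import *
go(530,0,300,0)
c=cam('wrist');s=readout.sense();q=s['ee_rot'];M=R.from_quat([q[1],q[2],q[3],q[0]]).as_matrix()
print(M.T@(-c[3].T@c[4]-s['eef_pos']),M.T@c[3].T,c[:3])"
```

```text
t2.10 at [460.4  94.7 288.1] yaw -0.10 q6 -0.05 w 1.000 F [ 1.3 -0.3 -0. ]
  -> shift cm -9.46 6.98 -1.18 twist -0.10  tilt [0.0006 0.0001]
[  79.53746193    0.68079648 -143.85016233] [[ 2.14011099e-04 -9.51766773e-01 -3.06822367e-01]
 [ 9.99999928e-01  3.00029636e-04 -2.33187546e-04]
 [ 3.13995961e-04 -3.06822295e-01  9.51766768e-01]] (np.float64(366.92555731485476), 280.94379617997555, 208.35535608110595)
```

>>> {"api": "step_arm", "payload": {"plan": "-5.5 9 5 0 100;-5.5 9 5 0 100;-5.5 9 5 0 100;-5.5 9 5 0 100;-5.5 9 5 0 100"}}

```text
time_s: 2.6
eef_pos: [549.2, 42.0, 238.0]
ee_rot: [-0.0, 0.707, 0.707, 0.0]
force: [-0.0, 0.0, 1.0]
grip_width: 0.995
```

```bash
python3 -c "
from h import *
a,d,P=snap('wrist','w1.png');np.savez('w1.npz',a=a,P=P);go(550,40,230,0)"
```

```text
t2.65 at [549.1  42.3 238.5] yaw 0.04 q6 -0.14 w 0.999 F [0.1 0.6 0.2]
  -> shift cm -0.23 0.09 0.85 twist 0.04  tilt [ 0.0009 -0.    ]
```

View pics/w1.png

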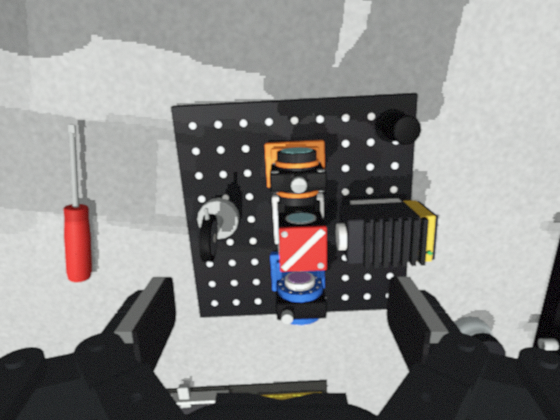

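The red cap is at (302,249) with its line rising to the right. The lens frame is at (298,178), the wave mount at (301,297), the laser to the right at (385,238) and the iris at (210,225). Now I measure from colour and depth.

```bash
cat >> h.py <<'E'
def hsv(a): return cv2.cvtColor(a,cv2.COLOR_RGB2HSV)
def col(a,name):
    H,S,V=[x.astype(int) for x in cv2.split(hsv(a))]
    return {'red':((H<5)|(H>174))&(S>150)&(V>70),'orange':(H>=7)&(H<20)&(S>150)&(V>60),'blue':(H>100)&(H<120)&(S>140)&(V>50),
     'yellow':(H>24)&(H<34)&(S>140)&(V>80),'green':(H>45)&(H<85)&(S>120)&(V>50),'dark':V<60,'any':V>=0,'grey':(S<50)&(V>90)}[name]
def fit(a,P,colour,zlo,zhi,box,pct=None):
    m=col(a,colour)&(P[...,2]>zlo)&(P[...,2]<zhi)&(P[...,0]>box[0])&(P[...,0]<box[1])&(P[...,1]>box[2])&(P[...,1]<box[3])
    m=cv2.morphologyEx(m.astype(np.uint8),cv2.MORPH_OPEN,np.ones((2,2)))>0
    p=P[m]
    if len(p)<10: print(colour,'few',len(p)); return
    r=cv2.minAreaRect(p[:,:2].astype(np.float32)); lo,hi=p.min(0),p.max(0)
    print(colour,len(p),'mean',np.round(p.mean(0),1),'rect',np.round(r[0],1),np.round(r[1],1),'%.1f'%r[2],'x %.1f..%.1f y %.1f..%.1f'%(lo[0],hi[0],lo[1],hi[1]),'z med %.1f'%np.median(p[:,2]))
    return m
E
python3 - <<'E'
from h import *
z=np.load('w1.npz');a,P=z['a'],z['P']
print('cap');fit(a,P,'red',90,110,(520,620,-40,40)); 
print('captop incl line');fit(a,P,'any',94,104,(535,600,-30,22))
print('lens frame top');fit(a,P,'any',91,98,(520,620,35,80))
print('wave frame top');fit(a,P,'any',91,98,(520,620,-100,-35))
print('lens foot');fit(a,P,'orange',28,36,(500,640,20,100))
print('lens plate');fit(a,P,'orange',18,26,(500,640,20,110))
print('wave foot');fit(a,P,'blue',28,36,(500,640,-110,-20))
print('wave plate');fit(a,P,'blue',18,26,(500,640,-110,-20))
print('cube plate');fit(a,P,'grey',18,26,(510,620,-40,40))
print('board');fit(a,P,'any',8,15,(400,800,-160,180))
print('laser');fit(a,P,'any',30,140,(590,720,-60,40))
z=np.load('t0.npz');a,P=z['a'],z['P']
print('mat');fit(a,P,'blue',-5,10,(300,700,180,420))
print('tray');fit(a,P,'yellow',-5,30,(400,700,-400,-200))
print('board');fit(a,P,'dark',8,15,(400,800,-160,180))
print('green');fit(a,P,'green',70,100,(340,520,-400,-200))
a,P=z['b'],z['P2']
print('mat');fit(a,P,'blue',-5,10,(300,700,180,420))
print('tray');fit(a,P,'yellow',-5,30,(400,700,-400,-200))
print('red');fit(a,P,'red',85,105,(400,700,-100,100))
E
```

```text
cap
red 1428 mean [569.2  -6.6  95.2] rect [564.   23.7] [ 47.  196.9] 13.1 x 549.0..600.1 y -69.0..121.5 z med 97.1
captop incl line
any 2071 mean [568.6  -7.7  95.5] rect [572.4  26. ] [ 50.  192.2] 1.6 x 548.2..600.1 y -69.4..121.5 z med 97.2
lens frame top
any 1001 mean [563.6  51.6  95.1] rect [567.2  70.8] [ 57.2 101.9] 0.9 x 539.5..596.6 y 19.5..121.5 z med 96.0
wave frame top
any 1148 mean [569.7 -68.8  91.7] rect [573.8 -15.2] [ 58.  273.8] 0.7 x 545.4..604.1 y -152.0..121.5 z med 95.5
lens foot
orange 125 mean [557.9  64.7  39.5] rect [564.1  65.2] [46.2 17.7] 1.4 x 541.2..587.4 y 55.8..74.0 z med 33.3
lens plate
orange 563 mean [560.3  64.1  27.2] rect [563.1  75.8] [58.8 92.6] 3.0 x 534.2..593.6 y 28.1..121.5 z med 23.4
wave foot
blue 122 mean [559.3 -60.   39.3] rect [569.9 -46.7] [49.3 47.9] 87.0 x 545.6..592.5 y -72.6..-20.9 z med 33.3
wave plate
blue 247 mean [551.6 -64.6  26.4] rect [564.5  13.5] [ 58.4 217.2] 2.9 x 539.0..598.7 y -96.3..121.5 z med 23.3
cube plate
grey 261 mean [557.9   2.5  29.2] rect [566.7  41.8] [ 52.5 160.4] 2.0 x 541.6..594.5 y -39.2..121.5 z 
[... 388 characters left out ...]
550.8 -306.4   10.7] rect [ 516.  -177.2] [125.9 412.3] 14.9 x 402.2..612.0 y -369.2..5.9 z med 7.4
board
dark 5765 mean [555.2  -9.1  17.2] rect [545.6 -10.4] [284.9 240.9] 2.9 x 402.2..693.9 y -135.1..115.0 z med 13.0
green
green 250 mean [ 429.5 -301.1   83.6] rect [ 426.1 -172.1] [ 37.9 357.3] 1.6 x 402.2..448.7 y -350.4..5.9 z med 84.1
mat
blue 6034 mean [506.1 289.3   6.8] rect [748.4 238.6] [168.2 781.6] 78.3 x 371.8..1114.1 y 77.2..357.4 z med 3.7
tray
yellow 1846 mean [ 552.9 -302.7   12.3] rect [ 817.9 -161.6] [748.1 139.6] 28.3 x 494.1..1114.1 y -360.2..77.2 z med 7.6
red
red 284 mean [571.1  -5.4  96.8] rect [803.   21.3] [631.1  40.5] 6.5 x 487.2..1114.1 y -25.7..77.2 z med 96.6
```

```bash
python3 - <<'E'
s=open('h.py').read()
s=s.replace("np.ones((2,2)))>0\n","np.ones((3,3) if pct else (1,1)))>0\n").replace("    p=P[m]\n    if len","    p=P[m]; p=p[np.linalg.norm(p[:,:2]-np.median(p[:,:2],0),axis=1)<400]\n    if len")
open('h.py','w').write(s)
E
python3 - <<'E'
from h import *
z=np.load('w1.npz');a,P=z['a'],z['P']
print('cap');fit(a,P,'red',94,102,(520,620,-40,40)); 
print('captop incl line');fit(a,P,'any',95,102,(535,600,-40,22))
print('lens frame top');fit(a,P,'any',93,98,(520,620,35,80))
print('wave frame top');fit(a,P,'any',93,98,(520,620,-100,-45))
print('lens plate');fit(a,P,'orange',21,26,(500,640,20,110))
print('lens foot');fit(a,P,'orange',31,36,(500,640,20,110))
print('wave plate');fit(a,P,'blue',20,26,(500,640,-110,-20))
print('cube plate');fit(a,P,'grey',20,26,(510,620,-40,40))
print('board');fit(a,P,'any',11,15,(400,800,-160,180),1)
print('iris disc');fit(a,P,'any',30,100,(450,515,-60,40))
print('laser');fit(a,P,'any',60,140,(600,720,-60,40))
z=np.load('t0.npz');a,P=z['a'],z['P']
print('mat');fit(a,P,'blue',-5,10,(300,700,180,420))
print('tray');fit(a,P,'yellow',-5,30,(440,700,-400,-200),1)
print('board');fit(a,P,'dark',11,15,(400,800,-160,180),1)
print('green');fit(a,P,'green',80,90,(340,520,-400,-200))
a,P=z['b'],z['P2']
print('mat');fit(a,P,'blue',-5,10,(300,700,180,420))
print('tray');fit(a,P,'yellow',-5,30,(400,700,-400,-200))
print('red');fit(a,P,'red',93,100,(500,700,-100,50))
E
```

```text
cap
red 1417 mean [568.1  -5.2  97.1] rect [568.   -6.4] [38.6 40.2] 1.6 x 548.2..587.9 y -27.0..13.9 z med 97.1
captop incl line
any 2063 mean [567.5  -5.9  97.2] rect [567.4  -6.7] [39.7 40.9] 1.9 x 547.3..587.9 y -27.5..13.9 z med 97.2
lens frame top
any 922 mean [562.6  52.5  95.9] rect [562.6  51.5] [45.1 17.4] 1.8 x 540.2..585.3 y 42.7..60.9 z med 96.0
wave frame top
any 1022 mean [568.6 -66.   95.4] rect [567.  -67.7] [45.1 32.7] 1.3 x 544.5..589.7 y -84.1..-51.3 z med 95.7
lens plate
orange 544 mean [559.3  63.8  23.1] rect [562.9  51.4] [57.7 44. ] 2.9 x 533.2..591.6 y 28.1..74.5 z med 23.0
lens foot
orange 122 mean [558.   64.1  33. ] rect [562.5  63.1] [45.7 13.9] 3.7 x 540.2..585.4 y 54.7..70.2 z med 33.1
wave plate
blue 249 mean [551.4 -66.   23.1] rect [566.9 -66. ] [57.3 43.5] 3.1 x 537.9..596.4 y -89.1..-45.5 z med 23.1
cube plate
grey 265 mean [557.   1.  23.] rect [567.   -5.8] [51.7 51.4] 2.9 x 540.6..592.3 y -32.6..21.0 z med 23.0
board
any 30664 mean [554.5  16.5  13.2] rect [602.9 -17.4] [310.2 265.6] 2.9 x 441.4..764.5 y -142.3..118.9 z med 13.2
iris disc
any 8
[... 371 characters left out ...]
52.7 -304.7    8. ] rect [ 552.4 -303.3] [106.4 104.7] 2.8 x 498.1..605.4 y -357.3..-249.1 z med 7.5
board
dark 2296 mean [563.7  -3.7  13. ] rect [569.3  -6.8] [237.7 237.8] 2.8 x 448.0..692.9 y -128.9..117.4 z med 13.0
green
green 265 mean [ 431.7 -298.9   84.3] rect [ 431.5 -299.6] [39.2 39.1] 87.3 x 411.0..450.6 y -319.9..-279.3 z med 84.2
mat
blue 6035 mean [501.  288.6   3.7] rect [489.3 288.7] [129.4 240.5] 89.1 x 368.4..609.3 y 222.5..354.6 z med 3.7
tray
yellow 1933 mean [ 547.9 -308.5    9.6] rect [ 549.6 -306.4] [111.  109.4] 4.0 x 492.5..608.2 y -363.4..-248.6 z med 7.6
red
red 294 mean [568.6  -7.4  96.7] rect [566.4  -7.6] [40.9 40.3] 3.3 x 545.6..587.1 y -27.5..12.6 z med 96.8
```

>>> {"api": "step_arm", "payload": {"plan": "0.92 1.35 5 -2.5 88;0.92 1.35 9 -2.5 88;0.92 1.35 9 -2.5 88;0.92 1.35 13 -2.5 88;0.92 1.35 16.5 -2.5 88;0.92 1.35 18.5 -2.5 88;0.92 1.35 18.5 -2.5 88;0.92 1.35 18.5 -2.5 88"}}

```text
time_s: 3.45
eef_pos: [564.2, 51.0, 55.5]
ee_rot: [0.001, 0.691, 0.723, 0.001]
force: [0.3, -0.3, 0.0]
grip_width: 0.88
```

>>> {"api": "step_arm", "payload": {"plan": "0 0 0 0 40;0 0 0 0 40;0 0 0 0 40;0 0 0 0 40;0 0 0 0 40;0 0 0 0 40", "grip_force": 50}}

```text
time_s: 4.05
eef_pos: [563.9, 50.8, 54.6]
ee_rot: [0.001, 0.691, 0.722, 0.001]
force: [-1.5, 0.3, 7.6]
grip_width: 0.532
```

```bash
python3 -c "
from h import *
go(562.6,51.5,53,2.5)"
```

```text
t4.05 at [563.9  50.8  54.6] yaw 2.51 q6 -0.16 w 0.532 F [-1.5  0.3  7.6]
  -> shift cm 0.07 -0.12 0.16 twist 0.01  tilt [ 0.0025 -0.0003]
```

>>> {"api": "step_arm", "payload": {"plan": "0 0 -1 0 40;0 0 -3 0 40;0 0 -6 0 40;2 0 -8 0 40;5 -0.2 -8 0 40;9 -0.4 -8 0 40;13 -0.5 -8 0 40;17 -0.6 -8 0 40;20.5 -0.8 -7 0 40;23 -0.9 -5 0 40"}}

```text
time_s: 5.05
eef_pos: [544.2, 282.8, 104.5]
ee_rot: [0.001, 0.691, 0.723, 0.002]
force: [0.2, -0.5, -2.5]
grip_width: 0.53
```

```bash
python3 -c "
from h import *
go(545,289,36,2.5)"
```

```text
t5.05 at [544.2 282.8 104.5] yaw 2.59 q6 0.24 w 0.530 F [ 0.2 -0.5 -2.5]
  -> shift cm 0.61 0.08 6.85 twist 0.09  tilt [0.0034 0.0013]
```

>>> {"api": "step_arm", "payload": {"plan": "0.6 0.1 3 0 40;0.6 0.1 5 0 40;0.6 0.1 6.2 0 40;0.6 0.1 6.7 0 40;0.6 0.1 6.9 0 40;0.6 0.1 7 0 40;0.6 0.1 7 0 40"}}

```text
time_s: 5.75
eef_pos: [545.2, 286.3, 35.5]
ee_rot: [0.0, 0.692, 0.722, 0.001]
force: [-6.9, -1.9, 9.7]
grip_width: 0.532
```

```bash
python3 -c "
from h import *
go(545,289,36,2.5)"
```

```text
t5.75 at [545.2 286.3  35.5] yaw 2.49 q6 0.25 w 0.532 F [-6.9 -1.9  9.7]
  -> shift cm 0.27 -0.01 -0.05 twist -0.01  tilt [0.0013 0.0005]
```

>>> {"api": "step_arm", "payload": {"plan": "0 0 0 0 60;0 0 0 0 88;0 0 0 0 88;0 0 -3 0 88;0 0 -8 0 88;-2 0 -12 0 88;-6 -0.1 -15 0 88;-11 -0.3 -18 0 88;-16 -0.4 -20 0 88;-21 -0.5 -20 0 88"}}

```text
time_s: 6.75
eef_pos: [549.2, 86.1, 234.6]
ee_rot: [0.002, 0.691, 0.723, 0.002]
force: [1.1, 0.4, 0.4]
grip_width: 0.879
```

>>> {"api": "step_arm", "payload": {"plan": "-4 0 0 0 88;-4 0 0 0 88;-4 0 0 0 88"}}

```text
time_s: 7.05
eef_pos: [550.5, 47.2, 231.9]
ee_rot: [-0.0, 0.692, 0.722, 0.0]
force: [-1.0, 0.7, 0.2]
grip_width: 0.884
```

Run:
```python
from h import *
a,P=(lambda r:(r[0],r[2]))(snap('wrist','w2.png'));np.savez('w2.npz',a=a,P=P)
print('lens plate');fit(a,P,'orange',20,26,(500,640,20,110))
print('wave plate');fit(a,P,'blue',20,26,(500,640,-110,-20))
print('wave frame');fit(a,P,'dark',93,98,(520,620,-100,-60)); fit(a,P,'any',93,98,(520,620,-100,-50)); 
print('cap');fit(a,P,'any',95,102,(535,600,-40,22))
print('iris');fit(a,P,'any',30,100,(450,515,-60,40))
a,P=(lambda r:(r[0],r[2]))(snap('top','t2.png'))
print('lens frame top');fit(a,P,'any',72,79,(480,620,230,340))
go(568,-67,54.6,2.5)
```

```text
lens plate
orange 2250 mean [563.   51.9  23.2] rect [563.   51.3] [57.9 44.4] 2.8 x 533.9..592.7 y 28.3..74.4 z med 23.2
wave plate
blue 253 mean [550.7 -66.5  23. ] rect [567.7 -67.1] [58.  43.7] 1.7 x 538.1..597.1 y -89.7..-46.0 z med 23.0
wave frame
dark 613 mean [568.5 -66.2  96. ] rect [567.4 -67.6] [15.  44.7] 89.9 x 545.1..589.8 y -75.1..-60.0 z med 96.0
any 1027 mean [568.7 -66.   95.5] rect [567.5 -67.6] [45.1 32.1] 4.7 x 545.1..590.4 y -84.0..-51.1 z med 95.7
cap
any 2119 mean [567.4  -5.9  97.2] rect [567.6  -6.8] [40.  40.8] 2.0 x 546.9..588.0 y -27.1..14.0 z med 97.2
iris
any 895 mean [ 4.861e+02 -4.000e-01  8.130e+01] rect [ 4.851e+02 -1.000e-01] [51.7 10.9] 87.1 x 479.1..490.3 y -26.2..25.7 z med 86.1
lens frame top
any 147 mean [547.6 286.2  75.9] rect [548.1 286. ] [45.1 35.2] 27.9 x 525.5..570.3 y 269.7..307.3 z med 76.2
t7.15 at [550.4  48.6 231.8] yaw 2.56 q6 -0.17 w 0.876 F [-0.2  0.9 -0.1]
  -> shift cm -11.63 1.25 17.72 twist 0.06  tilt [-0.      0.0003]
```

View pics/w2.png

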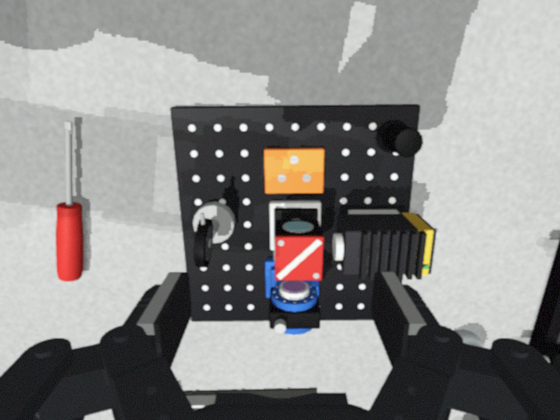

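The orange plate is now bare at (294,171). The wave mount, cube, iris and laser haven't moved. Next I grip the wave mount.

>>> {"api": "step_arm", "payload": {"plan": "-5 0.6 2 0 88;-9 1 5 0 88;-11.6 1.25 8 0 88;-11.6 1.25 10 0 88;-11.6 1.25 13 0 88;-11.6 1.25 16 0 88;-11.6 1.25 17.7 0 88;-11.6 1.25 17.7 0 88;-11.6 1.25 17.7 0 88"}}

```text
time_s: 8.05
eef_pos: [568.4, -66.9, 55.4]
ee_rot: [0.0, 0.691, 0.723, 0.0]
force: [-0.3, -0.3, -0.2]
grip_width: 0.878
```

>>> {"api": "step_arm", "payload": {"plan": "0 0 0 0 40;0 0 0 0 40;0 0 0 0 40;0 0 0 0 40;0 0 0 0 40;0 0 0 0 40"}}

```text
time_s: 8.65
eef_pos: [568.6, -67.7, 56.0]
ee_rot: [0.001, 0.691, 0.722, 0.001]
force: [0.5, 1.0, 7.3]
grip_width: 0.528
```

>>> {"api": "step_arm", "payload": {"plan": "0 0 -1 0 40;0 0 -3 0 40;0 0 -6 0 40;0 0 -9 0 40;0 0 -11 0 40;0 0 -11 0 40"}}

```text
time_s: 9.25
eef_pos: [569.0, -68.0, 167.9]
ee_rot: [0.002, 0.691, 0.722, 0.001]
force: [0.6, -0.3, -3.5]
grip_width: 0.533
```

```bash
python3 -c "
from h import *
go(430,287,36,2.5)"
```

```text
t9.25 at [569.  -68.  167.9] yaw 2.51 q6 -0.37 w 0.533 F [ 0.6 -0.3 -3.5]
  -> shift cm 36.10 -12.40 13.05 twist 0.01  tilt [ 0.0052 -0.0018]
```

>>> {"api": "step_arm", "payload": {"plan": "2 -0.7 0 0 40;6 -2.1 0 0 40;10 -3.5 0 0 40;14.5 -5 0 0 40;19 -6.6 0 0 40;23.5 -8.1 0 0 40;28 -9.6 0 0 40;32 -11 1 0 40;35 -12 3 0 40;36.1 -12.4 6 0 40"}}

```text
time_s: 10.25
eef_pos: [427.0, 290.0, 104.1]
ee_rot: [0.0, 0.69, 0.723, 0.001]
force: [0.2, -0.3, -2.4]
grip_width: 0.532
```

>>> {"api": "step_arm", "payload": {"plan": "0 0 3 0 40;0 0 5 0 40;0 0 6 0 40;0 0 6 0 40"}}

```text
time_s: 10.65
eef_pos: [427.5, 287.1, 43.4]
ee_rot: [-0.001, 0.692, 0.722, -0.001]
force: [-0.1, -0.1, -3.2]
grip_width: 0.534
```

```bash
python3 -c "
from h import *
go(430,287,36.5,2.5)"
```

```text
t10.65 at [427.5 287.1  43.4] yaw 2.50 q6 0.32 w 0.534 F [-0.1 -0.1 -3.2]
  -> shift cm -0.02 0.26 0.69 twist -0.00  tilt [-0.003  -0.0012]
```

>>> {"api": "step_arm", "payload": {"plan": "0 0.2 0.4 0 40;0 0.2 0.6 0 40;0 0.2 0.7 0 40;0 0.2 0.7 0 40"}}

```text
time_s: 11.05
eef_pos: [430.4, 287.6, 38.1]
ee_rot: [0.0, 0.691, 0.722, 0.0]
force: [-0.7, -0.3, -1.2]
grip_width: 0.53
```

>>> {"api": "step_arm", "payload": {"plan": "0 0 0 0 60;0 0 0 0 88;0 0 0 0 88;0 0 -3 0 88;0 0 -8 0 88;0 0 -13 0 88;0 0 -18 0 88;0 0 -20 0 88"}}

```text
time_s: 11.85
eef_pos: [431.3, 288.1, 242.9]
ee_rot: [0.002, 0.691, 0.722, 0.003]
force: [-1.1, -0.0, -0.0]
grip_width: 0.882
```

```bash
python3 -c "
from h import *
go(567,30,235,-90)"
```

```text
t11.85 at [431.3 288.1 242.9] yaw 2.51 q6 0.32 w 0.882 F [-1.1 -0.  -0. ]
  -> shift cm -26.38 12.42 0.82 twist -87.49  tilt [0.0072 0.0027]
```

>>> {"api": "step_arm", "payload": {"plan": "-30 11.6 1.8 -90 88;-30 11.6 1.8 -90 88;-30 11.6 1.8 -90 88;-30 11.6 1.8 -90 88;-30 11.6 1.8 -90 88;-30 11.6 1.8 -90 88;-30 11.6 1.8 -90 88;-30 11.6 1.8 -90 88;-30 11.6 1.8 -90 88;-30 11.6 1.8 -90 88"}}

```text
time_s: 12.85
eef_pos: [559.4, -7.5, 219.7]
ee_rot: [-0.0, 0.056, 0.998, 0.0]
force: [0.3, -0.5, 0.6]
grip_width: 0.879
```

```bash
python3 -c "
from h import *
go(560,-7,225,92.5)"
```

```text
t12.85 at [559.4  -7.5 219.7] yaw 83.52 q6 -1.68 w 0.879 F [ 0.3 -0.5  0.6]
  -> shift cm -0.06 0.06 -0.53 twist -8.98  tilt [-0.0001  0.    ]
```

>>> {"api": "step_arm", "payload": {"plan": "0 0 0 -4 88;0 0 0 -9 88;0 0 0 -9 88"}}

```text
time_s: 13.15
eef_pos: [559.3, -7.0, 219.9]
ee_rot: [0.0, -0.02, 1.0, -0.0]
force: [-1.1, 0.5, 0.2]
grip_width: 0.884
```

Run:
```python
from h import *
a,P=(lambda r:(r[0],r[2]))(snap('wrist','w3.png'));np.savez('w3.npz',a=a,P=P)
print('lens plate');fit(a,P,'orange',20,26,(500,640,20,110))
print('wave plate');fit(a,P,'blue',20,26,(500,640,-110,-20))
print('cap');fit(a,P,'any',95,102,(535,600,-40,32))
print('iris');fit(a,P,'any',30,100,(450,515,-60,40))
print('laser');fit(a,P,'any',60,140,(600,720,-60,40))
a,P=(lambda r:(r[0],r[2]))(snap('top','t3.png'));np.savez('t3.npz',a=a,P=P)
print('lens/wave frame top');fit(a,P,'any',72,79,(480,620,230,340));fit(a,P,'any',72,79,(380,480,230,340))
go(567.5,-6.8,53.5,92.5)
cv2.imwrite('pics/t3c.png',cv2.resize(a[130:300,100:330,::-1],None,fx=3,fy=3))
```

```text
lens plate
orange 1627 mean [564.7  49.9  23.3] rect [563.3  51.1] [58.  44.3] 2.7 x 533.6..592.3 y 27.7..74.2 z med 23.3
wave plate
blue 2469 mean [566.6 -67.1  23.1] rect [567.9 -67.5] [58.4 44.3] 2.8 x 537.9..597.5 y -90.3..-44.7 z med 23.2
cap
any 2613 mean [567.2  -7.2  97.3] rect [568.   -7.2] [40.5 40.1] 2.3 x 547.2..588.9 y -27.5..13.1 z med 97.3
iris
any 889 mean [484.3  -4.   89.6] rect [486.5  -1.5] [52.8 16.3] 80.9 x 477.2..493.8 y -27.8..25.3 z med 91.2
laser
any 4715 mean [635.5  -3.2  90.5] rect [642.6  -2.8] [84.6 42. ] 2.9 x 600.1..685.8 y -25.4..19.8 z med 92.2
lens/wave frame top
any 154 mean [547.6 286.5  75.8] rect [548.1 287.1] [32.1 45.8] 65.5 x 526.0..570.7 y 267.3..304.7 z med 75.8
any 217 mean [435.1 286.6  75.7] rect [434.1 287.2] [45.5 31. ] 4.7 x 411.8..456.7 y 271.4..303.3 z med 75.7
t13.25 at [559.3  -7.  219.8] yaw 92.09 q6 -1.83 w 0.877 F [-0.3  0.4 -0.1]
  -> shift cm -0.82 -0.01 16.63 twist -0.41  tilt [ 0.0001 -0.    ]
```

View pics/t3c.png

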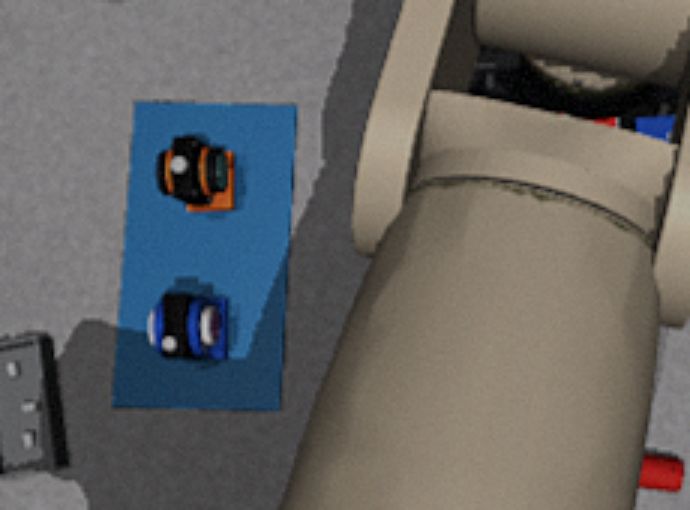

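View pics/w3.png

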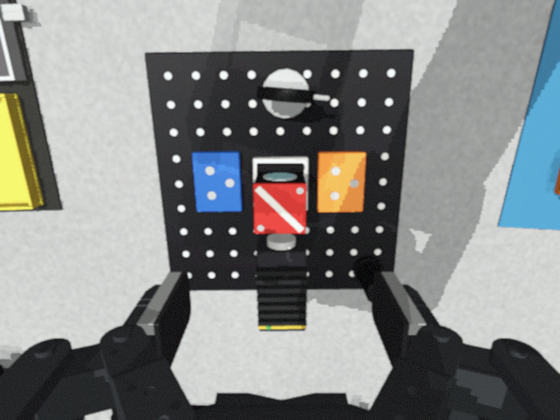

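Both mounts stand upright on the mat, and both coloured plates are bare. Next I grip the old cube across y.

>>> {"api": "step_arm", "payload": {"plan": "-0.8 0 4 -0.4 88;-0.8 0 8 -0.4 88;-0.8 0 11 -0.4 88;-0.8 0 14 -0.4 88;-0.8 0 16 -0.4 88;-0.8 0 16.6 -0.4 88;-0.8 0 16.6 -0.4 88;-0.8 0 16.6 -0.4 88"}}

```text
time_s: 14.05
eef_pos: [568.0, -6.8, 55.0]
ee_rot: [0.001, -0.023, 1.0, -0.0]
force: [-0.3, 0.1, -0.4]
grip_width: 0.88
```

>>> {"api": "step_arm", "payload": {"plan": "0 0 0 0 35;0 0 0 0 35;0 0 0 0 35;0 0 0 0 35;0 0 0 0 35;0 0 0 0 35"}}

```text
time_s: 14.65
eef_pos: [567.8, -6.8, 54.6]
ee_rot: [0.001, -0.023, 1.0, -0.0]
force: [-1.9, -0.4, 5.5]
grip_width: 0.46
```

>>> {"api": "step_arm", "payload": {"plan": "0 0 -1 0 35;0 0 -3 0 35;0 0 -6 0 35;0 0 -9 0 35;0 0 -11 0 35;0 0 -11 0 35"}}

```text
time_s: 15.25
eef_pos: [568.4, -6.9, 166.7]
ee_rot: [0.003, -0.023, 1.0, -0.001]
force: [0.7, 0.7, -1.1]
grip_width: 0.466
```

```bash
python3 -c "
from h import *
go(552,-305,36,92.5)"
```

```text
t15.25 at [568.4  -6.9 166.7] yaw 92.63 q6 -1.83 w 0.466 F [ 0.7  0.7 -1.1]
  -> shift cm 3.07 -29.69 13.10 twist 0.13  tilt [ 0.0052 -0.0011]
```

>>> {"api": "step_arm", "payload": {"plan": "0.2 -2 0 0 35;0.6 -6 0 0 35;1 -10 0 0 35;1.5 -14.5 0 0 35;2 -19 0 0 35;2.4 -23.5 0 0 35;2.8 -27 1 0 35;3 -29 3 0 35;3.1 -29.7 6 0 35;3.1 -29.7 8 0 35"}}

```text
time_s: 16.25
eef_pos: [548.4, -305.3, 80.1]
ee_rot: [-0.002, -0.022, 1.0, 0.001]
force: [-0.8, 0.2, -1.4]
grip_width: 0.463
```

>>> {"api": "step_arm", "payload": {"plan": "0 0 2.5 0 35;0 0 4 0 35;0 0 4 0 35;0 0 4 0 35"}}

```text
time_s: 16.65
eef_pos: [550.1, -304.8, 44.1]
ee_rot: [0.0, -0.023, 1.0, -0.0]
force: [0.4, -0.4, -0.7]
grip_width: 0.466
```

```bash
python3 -c "
from h import *
go(551,-305,35.3,92.5)"
```

```text
t16.65 at [ 550.1 -304.8   44.1] yaw 92.62 q6 -2.31 w 0.466 F [ 0.4 -0.4 -0.7]
  -> shift cm -0.09 -0.02 0.88 twist 0.12  tilt [ 0.0001 -0.0001]
```

>>> {"api": "step_arm", "payload": {"plan": "0 0 0.5 0 35;0 0 0.8 0 35;0 0 0.9 0 35;0 0 0.9 0 35;0 0 0.9 0 35"}}

```text
time_s: 17.15
eef_pos: [550.6, -305.4, 38.5]
ee_rot: [0.001, -0.023, 1.0, -0.001]
force: [-6.6, 3.6, 20.9]
grip_width: 0.465
```

>>> {"api": "step_arm", "payload": {"plan": "0 0 0 0 60;0 0 0 0 88;0 0 0 0 88;0 0 -3 0 88;0 0 -8 0 88;2 0 -13 0 88;7 0 -17 0 88;11 0 -19 0 88;12.5 0 -19 0 88;12.5 0 -19 0 88"}}

```text
time_s: 18.15
eef_pos: [423.3, -311.1, 226.4]
ee_rot: [0.001, -0.022, 1.0, -0.001]
force: [-0.1, -0.3, 0.3]
grip_width: 0.884
```

Run:
```python
from h import *
c=lambda n,f:(lambda r:(r[0],r[2]))(snap(n,f))
go(431,-300,225,88)
a,P=c('wrist','w4.png');np.savez('w4.npz',a=a,P=P)
print('green');fit(a,P,'green',80,90,(340,520,-400,-200));fit(a,P,'any',82,88,(400,460,-330,-270))
print('red in tray');fit(a,P,'any',76,84,(500,600,-360,-250))
print('tray');fit(a,P,'yellow',-5,30,(460,700,-400,-200))
print('case');fit(a,P,'any',12,22,(340,500,-400,-220))
```

```text
t18.15 at [ 423.3 -311.1  226.4] yaw 92.50 q6 -2.47 w 0.884 F [-0.1 -0.3  0.3]
  -> shift cm -0.81 1.07 0.14 twist 4.50  tilt [ 0.0013 -0.002 ]
green
green 1655 mean [ 428.3 -300.8   84.2] rect [ 429.5 -301.1] [39.8 40.2] 87.0 x 408.5..450.0 y -321.1..-280.3 z med 84.2
any 2316 mean [ 428.8 -301.2   84.3] rect [ 429.5 -301.1] [40.  40.2] 87.2 x 408.5..450.4 y -321.9..-280.3 z med 84.3
red in tray
any 1711 mean [ 549.3 -305.1   81.1] rect [ 551.4 -305.1] [42.5 39.5] 3.4 x 529.7..572.7 y -325.8..-284.4 z med 81.2
tray
yellow 5241 mean [ 547.8 -309.1    9.6] rect [ 553.  -303.8] [112.2 112. ] 4.0 x 493.8..608.1 y -363.0..-244.3 z med 7.5
case
any 3039 mean [ 437.1 -295.6   18.2] rect [ 439.1 -293.7] [124.2 126.3] 3.9 x 374.1..500.0 y -360.4..-231.5 z med 19.0
```

View pics/w4.png

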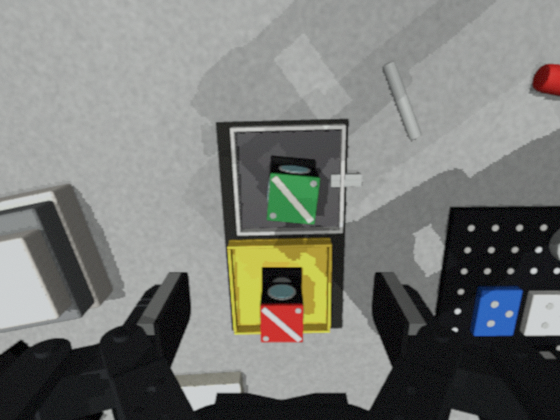

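The red cube stands in the tray at (282,310), and the green one is in its case at (293,195). Its line runs the same way as the red one's, with the cube turned about -3°.

>>> {"api": "step_arm", "payload": {"plan": "-0.65 1 4 5.4 88;-0.65 1 8 5.4 88;-0.65 1 12 5.4 88;-0.65 1 15.5 5.4 88;-0.65 1 17.8 5.4 88;-0.65 1 18.4 5.4 88;-0.65 1 18.4 5.4 88;-0.65 1 18.4 5.4 88"}}

```text
time_s: 19.0
eef_pos: [431.9, -300.7, 41.7]
ee_rot: [0.001, 0.024, 1.0, -0.001]
force: [-0.6, -0.4, 0.1]
grip_width: 0.881
```

>>> {"api": "step_arm", "payload": {"plan": "0 0 0 0 35;0 0 0 0 35;0 0 0 0 35;0 0 0 0 35;0 0 0 0 35;0 0 0 0 35"}}

```text
time_s: 19.6
eef_pos: [431.5, -300.7, 41.7]
ee_rot: [0.001, 0.024, 1.0, -0.001]
force: [-0.3, 0.4, 6.4]
grip_width: 0.464
```

>>> {"api": "step_arm", "payload": {"plan": "0 0 -1 0 35;0 0 -3 0 35;0 0 -6 0 35;0 0 -9 0 35;0 0 -12 0 35;0 0 -13 0 35;0 0 -13 0 35"}}

```text
time_s: 20.3
eef_pos: [431.3, -300.4, 171.6]
ee_rot: [0.001, 0.024, 1.0, -0.001]
force: [0.6, 0.7, -3.5]
grip_width: 0.462
```

Run:
```python
from h import *
go(500,-150,170,92.8)
a,P=(lambda r:(r[0],r[2]))(snap('top','t5.png'));np.savez('t5.npz',a=a,P=P)
print('cube plate (top cam)');fit(a,P,'any',20,26,(525,610,-40,24))
print('lens plate');fit(a,P,'orange',20,26,(500,640,20,110))
print('wave plate');fit(a,P,'blue',20,26,(500,640,-110,-20))
cv2.imwrite('pics/t5c.png',cv2.resize(a[110:270,220:460,::-1],None,fx=3,fy=3))
```

```text
t20.30 at [ 431.3 -300.4  171.6] yaw 87.22 q6 -2.35 w 0.462 F [ 0.6  0.7 -3.5]
  -> shift cm -6.13 15.36 0.15 twist -5.58  tilt [ 0.0013 -0.0014]
cube plate (top cam)
any 459 mean [570.1  -5.7  22.9] rect [570.1  -6.3] [52.  51.2] 1.1 x 543.9..596.5 y -31.9..19.2 z med 23.0
lens plate
orange 394 mean [565.5  51.9  22.9] rect [565.5  52.1] [57.1 43.9] 1.8 x 536.6..593.7 y 30.3..74.8 z med 23.0
wave plate
blue 393 mean [570.2 -66.6  23. ] rect [570.2 -66.6] [57.7 43.8] 3.3 x 540.3..598.9 y -89.5..-43.4 z med 23.0
```

>>> {"api": "step_arm", "payload": {"plan": "-1 2 -2 -1 35;-4 6 -3 -2 35;-7 10.5 -4 -4 35;-10 15 -4.3 -5.6 35;-13 19.5 -4.3 -5.6 35;-16 24 -4.3 -5.6 35;-18.5 28 -4.3 -5.6 35;-19.4 30.3 -4.3 -5.6 35;-19.4 30.3 -4.3 -5.6 35;-19.4 30.3 -4.3 -5.6 35"}}

```text
time_s: 21.35
eef_pos: [639.1, -6.4, 211.3]
ee_rot: [-0.002, -0.025, 1.0, 0.0]
force: [0.3, 0.1, -2.2]
grip_width: 0.464
```

Run:
```python
from h import *
go(568,-7,54.8,92.8)
a,P=(lambda r:(r[0],r[2]))(snap('wrist','w6.png'));np.savez('w6.npz',a=a,P=P)
print('cube plate');m=fit(a,P,'any',20.5,26,(525,610,-38,22));fit(a,P,'grey',20.5,26,(525,610,-38,22))
print('lens plate');fit(a,P,'orange',20,26,(500,640,20,110))
print('wave plate');fit(a,P,'blue',20,26,(500,640,-110,-20))
print('held cube');fit(a,P,'any',100,330,(600,680,-40,30))
```

```text
t21.35 at [639.1  -6.4 211.3] yaw 92.90 q6 -1.81 w 0.464 F [ 0.3  0.1 -2.2]
  -> shift cm 7.04 0.29 15.68 twist 0.10  tilt [-0.0039  0.0004]
cube plate
any 3682 mean [567.3  -6.7  23.3] rect [567.9  -6.7] [51.1 52. ] 2.8 x 541.2..594.7 y -33.1..20.0 z med 23.3
grey 3682 mean [567.3  -6.7  23.3] rect [567.9  -6.7] [51.1 52. ] 2.8 x 541.2..594.7 y -33.1..20.0 z med 23.3
lens plate
orange 1551 mean [562.7  40.3  23.2] rect [563.5  51. ] [57.6 44.3] 2.9 x 533.8..593.2 y 27.7..74.4 z med 23.2
wave plate
blue 3223 mean [567.  -67.1  23.2] rect [567.8 -67.4] [57.3 44.2] 2.9 x 538.2..597.5 y -90.1..-44.1 z med 23.2
held cube
any 37476 mean [628.2  -6.  257.6] rect [636.4  -5.1] [43.4 70.7] 3.0 x 613.9..658.4 y -40.0..30.0 z med 254.1
```

View pics/w6.png

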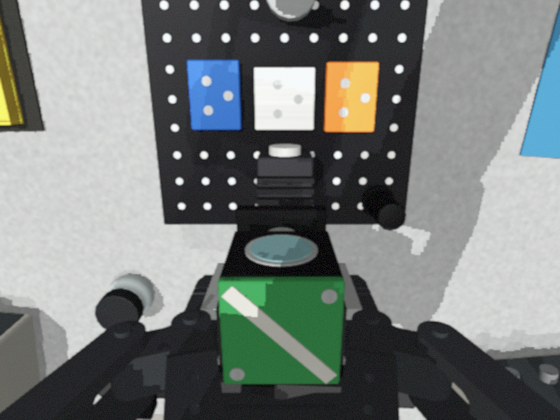

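The bare plate is at (284,98), between blue and orange. The green cube is held with its line the same way. Now I check where the cap sits in the grip.

Run:
```python
from h import *
z=np.load('w6.npz');a,P=z['a'],z['P']
fit(a,P,'green',248,266,(580,700,-60,50)); fit(a,P,'any',252,262,(600,665,-27,14))
z=np.load('w4.npz');a,P=z['a'],z['P'];fit(a,P,'green',82,87,(340,520,-400,-200))
```

```text
green 10186 mean [635.   -5.8 253.7] rect [637.5  -5.8] [41.4 41.5] 2.9 x 616.1..658.4 y -26.9..15.3 z med 253.7
any 12690 mean [635.7  -6.1 253.9] rect [637.5  -6.5] [41.4 41.4] 2.6 x 616.1..658.4 y -27.0..14.0 z med 253.9
green 1639 mean [ 428.5 -300.7   84.2] rect [ 429.5 -301. ] [39.7 40.1] 86.9 x 408.5..450.0 y -321.1..-280.3 z med 84.2
```

>>> {"api": "step_arm", "payload": {"plan": "2 0.1 0 0 35;5 0.2 0 0 35;6.9 0.3 2 0 35;6.9 0.3 6 0 35;6.9 0.3 9 0 35;6.9 0.3 11.5 0 35;6.9 0.3 13 0 35;6.9 0.3 13.5 0 35;6.9 0.3 13.5 0 35;6.9 0.3 13.5 0 35"}}

```text
time_s: 22.4
eef_pos: [570.8, -8.0, 79.7]
ee_rot: [0.001, -0.024, 1.0, -0.0]
force: [0.4, 0.5, -2.3]
grip_width: 0.459
```

Run:
```python
from h import *
go(569.6,-6.7,54.8,92.8)
```

```text
t22.40 at [570.8  -8.   79.7] yaw 92.78 q6 -1.84 w 0.459 F [ 0.4  0.5 -2.3]
  -> shift cm 0.12 0.13 2.49 twist -0.02  tilt [ 0.0013 -0.0003]
```

>>> {"api": "step_arm", "payload": {"plan": "0.1 0.15 1 0 35;0.1 0.15 1.8 0 35;0.1 0.15 2.1 0 35;0.1 0.15 2.1 0 35;0.1 0.15 2.1 0 35"}}

```text
time_s: 22.9
eef_pos: [569.5, -6.0, 57.9]
ee_rot: [0.0, -0.025, 1.0, -0.0]
force: [0.0, 0.5, -2.0]
grip_width: 0.459
```

Run:
```python
from h import *
go(569.6,-6.7,54.8,92.8)
```

```text
t22.90 at [569.5  -6.   57.9] yaw 92.83 q6 -1.84 w 0.459 F [ 0.   0.5 -2. ]
  -> shift cm -0.00 -0.07 0.31 twist 0.03  tilt [ 0.0002 -0.0001]
```

Lower, release, and back up for a look.

>>> {"api": "step_arm", "payload": {"plan": "0 -0.05 0.2 0 35;0 -0.05 0.3 0 35;0 -0.05 0.35 0 35;0 -0.05 0.35 0 35"}}

```text
time_s: 23.3
eef_pos: [569.5, -6.5, 54.7]
ee_rot: [0.0, -0.025, 1.0, -0.0]
force: [-2.9, -0.5, 3.2]
grip_width: 0.462
```

>>> {"api": "step_arm", "payload": {"plan": "0 0 0 0 60;0 0 0 0 88;0 0 0 0 88;0 0 -3 0 88;0 0 -8 0 88;0 0 -12 0 88;-1 0 -16 0 88;-1 0 -17 0 88;-1 0 -17 0 88"}}

```text
time_s: 24.2
eef_pos: [579.9, -6.0, 225.4]
ee_rot: [0.001, -0.025, 1.0, -0.0]
force: [0.1, -0.3, -0.7]
grip_width: 0.88
```

Run:
```python
from h import *
a,P=(lambda r:(r[0],r[2]))(snap('wrist','w7.png'));np.savez('w7.npz',a=a,P=P)
print('cap');fit(a,P,'any',95,102,(535,600,-40,32))
print('cube plate');fit(a,P,'grey',20.5,26,(525,610,-38,26))
print('iris');fit(a,P,'any',30,100,(450,515,-60,40))
go(545.5,286.5,225,2.5)
```

```text
cap
any 2676 mean [567.1  -6.2  97.3] rect [567.6  -6.1] [40.  40.1] 3.0 x 547.0..588.3 y -26.8..14.5 z med 97.3
cube plate
grey 412 mean [549.  -10.7  23.1] rect [567.  -7.] [50.9 51.6] 3.3 x 540.5..593.8 y -33.1..18.4 z med 23.1
iris
any 1013 mean [485.2  -4.1  87.9] rect [485.2  -1.1] [53.5 11.2] 87.5 x 479.3..490.6 y -27.9..25.6 z med 90.6
t24.25 at [579.2  -5.9 223.6] yaw 92.82 q6 -1.83 w 0.880 F [-0.6  0.5 -0.2]
  -> shift cm 1.92 29.37 -0.14 twist -89.68  tilt [-0.0006  0.0001]
```

View pics/w7.png

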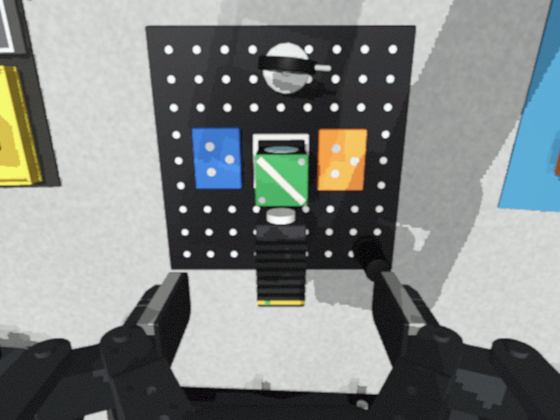

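>>> {"api": "step_arm", "payload": {"plan": "1.9 29.4 0 90.3 88;1.9 29.4 0 90.3 88;1.9 29.4 0 90.3 88;1.9 29.4 0 90.3 88;1.9 29.4 0 90.3 88;1.9 29.4 0 90.3 88;1.9 29.4 0 90.3 88;1.9 29.4 0 90.3 88;1.9 29.4 0 90.3 88;1.9 29.4 0 90.3 88"}}

```text
time_s: 25.25
eef_pos: [545.1, 286.7, 221.7]
ee_rot: [-0.001, 0.642, 0.766, -0.002]
force: [0.9, -0.1, 0.8]
grip_width: 0.882
```

>>> {"api": "step_arm", "payload": {"plan": "0 0 0 3 88;0 0 0 4.4 88;0 0 0 4.4 88"}}

```text
time_s: 25.55
eef_pos: [545.6, 286.6, 222.8]
ee_rot: [-0.001, 0.669, 0.743, -0.001]
force: [0.3, 0.2, 0.4]
grip_width: 0.882
```

Run:
```python
from h import *
go(545.5,286.5,36,2.5)
a,P=(lambda r:(r[0],r[2]))(snap('wrist','w8.png'));np.savez('w8.npz',a=a,P=P)
print('lens frame');fit(a,P,'any',74.3,80,(510,590,230,340))
print('wave frame');fit(a,P,'any',74.3,80,(390,480,230,340));fit(a,P,'dark',74.3,80,(390,480,230,340))
print('foot');fit(a,P,'orange',10,20,(500,600,230,340))
```

```text
t25.55 at [545.6 286.6 222.8] yaw 6.04 q6 0.19 w 0.882 F [0.3 0.2 0.4]
  -> shift cm 0.00 0.04 18.68 twist 3.54  tilt [-0.0024 -0.0007]
lens frame
any 886 mean [545.3 288.1  77. ] rect [545.5 288.6] [45.7 20. ] 2.2 x 522.5..568.4 y 277.8..298.5 z med 77.0
wave frame
any 1331 mean [433.3 288.5  76.7] rect [431.  287.9] [45.8 31.8] 4.5 x 407.7..454.1 y 271.6..303.7 z med 76.8
dark 989 mean [434.5 288.9  77.1] rect [431.5 288. ] [44.8 17.2] 2.4 x 409.0..454.1 y 279.0..297.3 z med 77.1
foot
orange 128 mean [544.8 301.1  13.8] rect [545.4 298.8] [44.  12.9] 2.2 x 523.5..567.6 y 291.5..305.9 z med 14.1
```

View pics/w8.png

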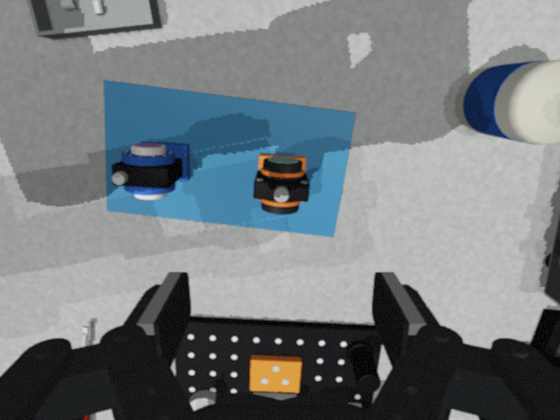

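Both mounts stand upright on the mat, with the lens at (281,185) and the wave-plate at (150,172). Now I grip the lens mount.

>>> {"api": "step_arm", "payload": {"plan": "0 0 5 3.5 88;0 0 9 3.5 88;0 0 13 3.5 88;0 0 16.5 3.5 88;0 0 18.2 3.5 88;0 0 18.7 3.5 88;0 0 18.7 3.5 88;0 0 18.7 3.5 88"}}

```text
time_s: 26.4
eef_pos: [546.6, 286.9, 38.5]
ee_rot: [0.0, 0.691, 0.723, 0.001]
force: [0.2, -1.0, 0.7]
grip_width: 0.876
```

>>> {"api": "step_arm", "payload": {"plan": "0 0 0 0 40;0 0 0 0 40;0 0 0 0 40;0 0 0 0 40;0 0 0 0 40;0 0 0 0 40"}}

```text
time_s: 27.0
eef_pos: [546.4, 286.9, 38.4]
ee_rot: [0.0, 0.691, 0.722, 0.001]
force: [-1.1, -0.9, 6.4]
grip_width: 0.528
```

Run:
```python
from h import *
go(564,51,55.3,2.8)
```

```text
t27.00 at [546.4 286.9  38.4] yaw 2.52 q6 0.25 w 0.528 F [-1.1 -0.9  6.4]
  -> shift cm -23.65 0.72 -1.70 twist -0.28  tilt [0.0015 0.0005]
```

>>> {"api": "step_arm", "payload": {"plan": "0 0 -1 0 40;0 0 -3 0 40;-1 0 -7 0 40;-4 0.1 -10 0 40;-8 0.2 -10 -0.3 40;-12 0.4 -10 -0.3 40;-16 0.5 -10 -0.3 40;-20 0.6 -9 -0.3 40;-22.5 0.7 -8 -0.3 40;-23.6 0.75 -6 -0.3 40"}}

```text
time_s: 28.0
eef_pos: [564.6, 48.8, 98.3]
ee_rot: [0.001, 0.69, 0.723, 0.001]
force: [-0.6, 0.4, -2.7]
grip_width: 0.528
```

>>> {"api": "step_arm", "payload": {"plan": "0 0 1 0 40;0 0 2.5 0 40;0 0 2.5 0 40;0 0 2.5 0 40"}}

```text
time_s: 28.4
eef_pos: [563.9, 52.0, 72.8]
ee_rot: [0.0, 0.689, 0.725, 0.0]
force: [0.0, 0.1, -1.0]
grip_width: 0.532
```

Run:
```python
from h import *
go(564.3,51.3,57.6,2.8)
```

```text
t28.40 at [563.9  52.   72.8] yaw 2.87 q6 -0.16 w 0.532 F [ 0.   0.1 -1. ]
  -> shift cm -0.07 0.04 1.52 twist 0.07  tilt [0.0001 0.0001]
```

>>> {"api": "step_arm", "payload": {"plan": "-0.07 0.04 0.8 0 40;-0.07 0.04 1.2 0 40;-0.07 0.04 1.4 0 40;-0.07 0.04 1.55 0 40;-0.07 0.04 1.55 0 40"}}

```text
time_s: 28.9
eef_pos: [564.3, 50.7, 57.4]
ee_rot: [0.0, 0.689, 0.724, 0.0]
force: [-2.1, 1.0, 3.0]
grip_width: 0.531
```

>>> {"api": "step_arm", "payload": {"plan": "0 0 0 0 60;0 0 0 0 88;0 0 0 0 88;0 0 -3 0 88;0 0 -8 0 88;0 0 -13 0 88;0 0 -17 0 88;0 0 -17 0 88"}}

```text
time_s: 29.7
eef_pos: [566.3, 50.5, 232.7]
ee_rot: [0.004, 0.689, 0.724, 0.003]
force: [0.2, 0.4, -0.4]
grip_width: 0.882
```

Run:
```python
from h import *
a,P=(lambda r:(r[0],r[2]))(snap('wrist','w9.png'));np.savez('w9.npz',a=a,P=P)
print('lens frame top');fit(a,P,'any',93,98,(520,620,35,80))
print('lens plate');fit(a,P,'orange',21,26,(500,640,20,110))
print('lens foot');fit(a,P,'orange',31,36,(500,640,20,110))
print('cap');fit(a,P,'any',95,102,(535,600,-40,32))
go(430.8,287.8,220,2.5)
```

```text
lens frame top
any 945 mean [564.3  52.   96. ] rect [564.7  51. ] [45.5 17.1] 2.6 x 541.9..587.2 y 41.6..60.2 z med 96.0
lens plate
orange 595 mean [558.8  64.2  23. ] rect [562.9  52.2] [57.8 42.9] 3.3 x 533.3..592.2 y 29.2..74.7 z med 23.0
lens foot
orange 146 mean [563.9  64.2  32.9] rect [563.7  62.6] [45.9 13.1] 2.9 x 540.9..586.9 y 54.9..69.7 z med 32.9
cap
any 2071 mean [567.4  -4.7  97.2] rect [567.4  -5.4] [39.9 40.3] 3.4 x 547.2..588.3 y -25.8..15.6 z med 97.2
t29.75 at [565.2  50.6 229.3] yaw 2.82 q6 -0.17 w 0.874 F [-0.5  0.5 -0.3]
  -> shift cm 24.36 -12.26 0.84 twist 0.32  tilt [ 0.0054 -0.0006]
```

View pics/w9.png

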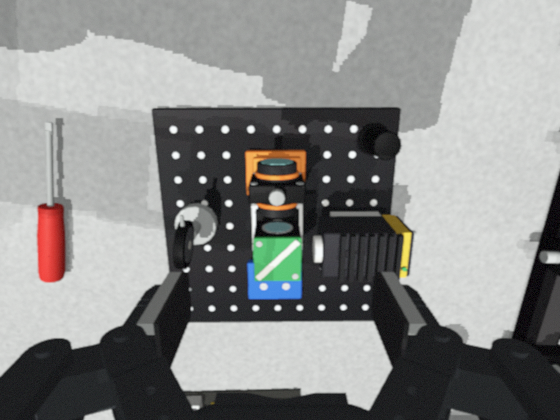

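The lens mount sits well on its plate (foot within about 1 mm), and the green cube hasn't moved. Next is the wave-plate mount. I first work out its foot position from the earlier picture.

Run:
```python
from h import *
z=np.load('w8.npz');a,P=z['a'],z['P']
fit(a,P,'blue',11,17,(390,480,230,340)); fit(a,P,'any',12.5,16,(390,480,230,340),1)
go(430.8,287.8,100,2.5)
```

```text
blue 398 mean [446.5 293.6  14. ] rect [431.5 287.3] [44.7 36.2] 2.6 x 408.4..454.1 y 270.1..306.1 z med 14.1
any 351 mean [446.8 293.6  14.1] rect [443.3 288.2] [21.1 34.6] 2.8 x 432.0..454.0 y 271.2..305.9 z med 14.2
t29.75 at [565.2  50.6 229.3] yaw 2.82 q6 -0.17 w 0.874 F [-0.5  0.5 -0.3]
  -> shift cm 24.37 -12.32 12.84 twist 0.32  tilt [ 0.0054 -0.0006]
```

>>> {"api": "step_arm", "payload": {"plan": "24.4 -12.3 1 0.3 88;24.4 -12.3 1 0.3 88;24.4 -12.3 1 0.3 88;24.4 -12.3 1 0.3 88;24.4 -12.3 1 0.3 88;24.4 -12.3 1 0.3 88;24.4 -12.3 4 0.3 88;24.4 -12.3 8 0.3 88;24.4 -12.3 12 0.3 88;24.4 -12.3 12 0.3 88"}}

```text
time_s: 30.75
eef_pos: [426.2, 287.0, 101.6]
ee_rot: [-0.002, 0.691, 0.722, -0.005]
force: [-0.9, -0.0, 0.2]
grip_width: 0.879
```

Run:
```python
from h import *
go(430.8,287.8,38.5,2.5)
```

```text
t30.75 at [426.2 287.  101.6] yaw 2.51 q6 0.32 w 0.879 F [-0.9 -0.   0.2]
  -> shift cm 0.08 0.53 6.30 twist 0.01  tilt [-0.0105 -0.0041]
```

>>> {"api": "step_arm", "payload": {"plan": "0 0 1 0 88;0 0 1 0 88;0 0 1 0 88"}}

```text
time_s: 31.05
eef_pos: [430.1, 288.5, 98.1]
ee_rot: [0.0, 0.691, 0.722, 0.001]
force: [-0.4, 0.1, 0.5]
grip_width: 0.878
```

Run:
```python
from h import *
go(431,287.3,38.5,2.5)
```

```text
t31.05 at [430.1 288.5  98.1] yaw 2.51 q6 0.32 w 0.878 F [-0.4  0.1  0.5]
  -> shift cm -0.13 0.07 5.96 twist 0.01  tilt [0.002  0.0008]
```

>>> {"api": "step_arm", "payload": {"plan": "-0.13 0.1 2 0 88;-0.13 0.1 4 0 88;-0.13 0.1 5.5 0 88;-0.13 0.1 6 0 88;-0.13 0.1 6 0 88;-0.13 0.1 6 0 88"}}

```text
time_s: 31.65
eef_pos: [431.2, 287.3, 37.9]
ee_rot: [0.0, 0.691, 0.722, 0.001]
force: [-0.4, -0.4, -0.1]
grip_width: 0.88
```

>>> {"api": "step_arm", "payload": {"plan": "0 0 0 0 40;0 0 0 0 40;0 0 0 0 40;0 0 0 0 40;0 0 0 0 40;0 0 0 0 40"}}

```text
time_s: 32.25
eef_pos: [430.9, 287.2, 37.6]
ee_rot: [0.0, 0.691, 0.722, 0.001]
force: [-1.3, -0.2, 6.7]
grip_width: 0.534
```

Run:
```python
from h import *
go(567.9,-67.5,170,2.8)
```

```text
t32.25 at [430.9 287.2  37.6] yaw 2.52 q6 0.32 w 0.534 F [-1.3 -0.2  6.7]
  -> shift cm -36.03 12.14 -13.24 twist -0.28  tilt [0.0012 0.0005]
```

>>> {"api": "step_arm", "payload": {"plan": "0 0 -1 0 40;0 0 -3 0 40;0 0 -7 0 40;0 0 -11 0 40;-3 1 -14 0 40;-7 2.4 -14 0 40;-11 3.7 -14 -0.3 40;-15.5 5.2 -14 -0.3 40;-20 6.7 -14 -0.3 40;-24 8.1 -14 -0.3 40"}}

```text
time_s: 33.25
eef_pos: [522.1, 48.7, 177.2]
ee_rot: [0.0, 0.69, 0.724, -0.0]
force: [-0.1, 1.2, -2.7]
grip_width: 0.532
```

>>> {"api": "step_arm", "payload": {"plan": "-4 1.35 0 0 40;-8 2.7 0 0 40;-11 3.7 0 0 40;-12 4.05 0 0 40;-12 4.05 1 0 40;-12 4.05 4 0 40;-12 4.05 7 0 40;-12 4.05 9 0 40;-12 4.05 9 0 40;-12 4.05 9 0 40"}}

```text
time_s: 34.25
eef_pos: [568.2, -66.0, 87.3]
ee_rot: [-0.0, 0.689, 0.725, 0.0]
force: [0.2, -0.0, -1.9]
grip_width: 0.534
```

Run:
```python
from h import *
go(567.9,-67.5,56.9,2.8)
```

```text
t34.25 at [568.2 -66.   87.3] yaw 2.88 q6 -0.37 w 0.534 F [ 0.2 -0.  -1.9]
  -> shift cm -0.15 -0.03 3.04 twist 0.08  tilt [-0.0001  0.0002]
```

>>> {"api": "step_arm", "payload": {"plan": "-0.1 -0.03 1 0 40;-0.1 -0.03 2 0 40;-0.1 -0.03 2.5 0 40;-0.1 -0.03 2.5 0 40"}}

```text
time_s: 34.65
eef_pos: [567.6, -67.9, 60.9]
ee_rot: [-0.001, 0.69, 0.724, -0.0]
force: [0.6, 0.5, -1.7]
grip_width: 0.532
```

Run:
```python
from h import *
go(567.9,-67.5,56.9,2.8)
```

```text
t34.65 at [567.6 -67.9  60.9] yaw 2.81 q6 -0.37 w 0.532 F [ 0.6  0.5 -1.7]
  -> shift cm 0.04 0.04 0.40 twist 0.01  tilt [-0.0015  0.0005]
```

>>> {"api": "step_arm", "payload": {"plan": "0.04 0.04 0.2 0 40;0.04 0.04 0.35 0 40;0.04 0.04 0.42 0 40;0.04 0.04 0.42 0 40"}}

```text
time_s: 35.05
eef_pos: [568.4, -67.7, 57.6]
ee_rot: [0.0, 0.69, 0.724, 0.0]
force: [0.1, 0.6, -2.1]
grip_width: 0.535
```

>>> {"api": "step_arm", "payload": {"plan": "0 0 0 0 60;0 0 0 0 88;0 0 0 0 88;0 0 -3 0 88;0 0 -8 0 88;0 0 -13 0 88;0 0 -18 0 88;-4 0 -19 0 88;-4 0 -19 0 88;-4 0 -19 0 88"}}

```text
time_s: 36.05
eef_pos: [570.2, -108.0, 247.3]
ee_rot: [-0.0, 0.69, 0.724, -0.0]
force: [0.8, 0.4, -0.0]
grip_width: 0.881
```

Run:
```python
from h import *
go(567.9,-67.5,56.9,2.8)
a,P=(lambda r:(r[0],r[2]))(snap('wrist','w10.png'));np.savez('w10.npz',a=a,P=P)
print('wave frame top');fit(a,P,'dark',93,98,(520,620,-90,-45))
print('wave plate');fit(a,P,'blue',20,26,(500,640,-110,-20))
print('wave foot');fit(a,P,'blue',31,36,(500,640,-110,-20))
print('lens foot');fit(a,P,'orange',31,36,(500,640,20,110))
print('lens plate');fit(a,P,'orange',20,26,(500,640,20,110))
print('cap');fit(a,P,'any',95,102,(535,600,-40,32))
print('iris');fit(a,P,'any',30,100,(450,515,-60,40))
```

```text
t36.05 at [ 570.2 -108.   247.3] yaw 2.74 q6 -0.44 w 0.881 F [ 0.8  0.4 -0. ]
  -> shift cm 4.05 -0.03 19.04 twist -0.06  tilt [-0.0004  0.0003]
wave frame top
dark 1009 mean [571.5 -66.3  96.1] rect [569.3 -66.9] [44.3 16.9] 2.7 x 547.1..591.8 y -76.1..-57.6 z med 96.2
wave plate
blue 379 mean [561.7 -54.6  23. ] rect [567.3 -66.9] [58.  43.7] 2.9 x 537.7..597.0 y -90.0..-43.8 z med 23.0
wave foot
blue 54 mean [565.  -51.6  33.2] rect [567.6 -51.8] [44.7  3.8] 2.7 x 545.3..590.0 y -54.8..-48.9 z med 33.2
lens foot
orange 199 mean [564.2  37.1  33. ] rect [565.   39.3] [44.8 13.4] 2.8 x 542.6..587.7 y 31.8..47.1 z med 33.0
lens plate
orange 577 mean [561.7  35.1  23.2] rect [563.8  38.6] [58.  18.8] 2.6 x 534.7..592.9 y 28.1..49.1 z med 23.2
cap
any 3106 mean [567.4  -5.4  97.4] rect [567.5  -5.7] [40.1 39.6] 2.7 x 546.8..588.1 y -26.4..14.9 z med 97.4
iris
any 1449 mean [486.3  -4.5  81.3] rect [485.  -1.] [53.2 11.1] 87.9 x 478.8..490.3 y -27.6..25.6 z med 85.3
```

View pics/w10.png

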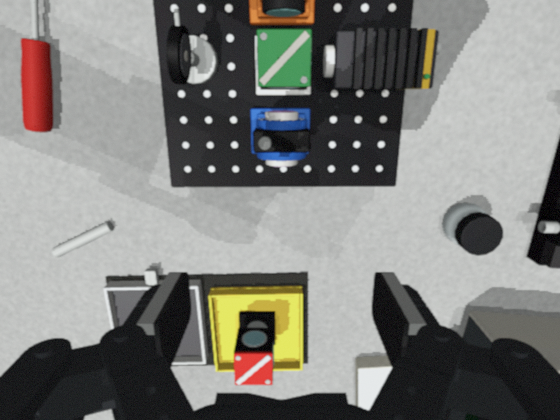

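```bash
python3 -c "
from h import *
print(workorder.finish_job(), readout.sense()['time_s'])"
```

```text
the job is handed in; nothing more can be done
the job is handed in; nothing more can be done
```

The swap is done and handed in after about 36 s of robot time; the hand-in gives no verdict. I worked in the order asked:
1. Parked both mounts on the blue mat.
2. Stood the red-capped cube in the yellow tray.
3. Set the green-capped cube on the bare-metal plate.
4. Put both mounts back on their own plates.

The last wrist picture showed everything in view upright, though it cut off part of the lens mount:

| Item | Position against its plate | Turn |
|---|---|---|
| Green cube | within about 1 mm of centre | 2.7–3.4° against the plate's 2.8°, white line running as the red one's did |
| Lens-mount foot | within about 1 mm of centre | 2.8° |
| Wave-plate-mount foot | within about 1 mm of centre | 2.7° |

- **Red cube:** it stands near the middle of the tray.
- **Iris:** it reads within about 1 mm of its first position, which is as fine as I can measure.
- **Measurements that disagreed:** the top camera reads about 2.3 mm further in x than the wrist camera, so I worked from the wrist camera. The coloured plates also lie about 2 mm towards the robot from the line through the middle of the bare-metal plate. I centred each mount on its own plate, so the tubes sit about 1–2 mm off the cube's centre line.
- **Not checked:** I took no separate side picture at the end to confirm that everything stands plumb.

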